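# Set the plate warmer to the marked heat and start it

## Task

Turn the heat lever of the white plate warmer until its pointer stands at the red setting clip, within the clip's width, and leave it there; then press the green start button fully down and let it go. Do not start the warmer before the lever is set, do not shift the clip, and leave the food tub on the hot plate, the spice jar and the sauce pot where they are.

Things in the scene. Friction and masses are not known exactly. Their poses are not given: they have to be found in the camera images.
- warmer: White plate warmer, a fixed box 260 (x) x 300 (y) x 50 mm, that does not move when pushed; origin under its centre at table height, x axis from its control side (towards the robot) to its back, y to its left, z up. Front half: control deck, top 50 mm above the table. Back half (x from +21 to +125 mm): steel hot plate, top 56 mm above the table, with the food tub on it, whose lid is about 112 mm above the table.
- lever_pivot (a point): The lever's vertical hinge axis, at deck height (50 mm above the table). Its axes are those of the warmer.
- heat_lever (a joint): Heat lever angle, rad. 0: the lever points from the pivot straight along the warmer's -x; positive: turned clockwise seen from above, towards the warmer's left (+y). At angle a the lever's direction in the warmer's frame is (-cos a, sin a). Stops at -0.95 and +0.95. It starts between -0.8 and -0.35. Light friction (0.10 N m, about 1.3 N at the handle) lets it stay where it is left; no spring.
- lever_handle (a point): Centre of the black upright handle that stands on the lever, 80 mm from the pivot: a round post 22 mm in diameter, from 65 to 110 mm above the table; this point is 90 mm above the table. The flat black arm below it is 14 mm wide with its top 67 mm above the table; the grey hub at the pivot is 30 mm in diameter and 70 mm high above the table.
- lever_pointer (a point): Tip of the lever's narrow pointer, 105 mm from the pivot, 63 mm above the table; moves with the lever.
- setting_clip (a joint): Angle of the red setting clip about the same pivot, in the same sense as the lever: lever angle = clip angle when the pointer is at the middle of the clip. It lies between 0 and 0.7 rad. The clip is stiff on its rail (0.5 N m).
- clip_mark (a point): Point in front of the middle of the red setting clip, 105 mm from the pivot, where the pointer tip shall come. The clip is a red block 18 mm wide with a white centre line, 109 to 127 mm from the pivot, top 63 mm above the table; pointer and clip do not collide.
- start_button (a joint): Travel of the green start button, m: 0 up, 0.006 fully down; it counts as pressed beyond 0.004. Spring: fully down takes 5 N; it comes up again by itself.
- start_button_top (a point): Centre of the top of the green start button, 32 mm in diameter, 72 mm above the table when up, in a black housing (48 mm in diameter, top 62 mm above the table) on the right of the deck; press straight down.
- food_tub_mid (a point): Centre of the white-lidded food tub, 103 x 144 x 56 mm (its long side along the warmer's y), loose on the hot plate; leave it alone.
- spice_jar_mid (a point): Centre of the spice jar with a red cap, 44 mm in diameter, 98 mm high, loose on the table to the right of the warmer; leave it alone.
- sauce_pot_mid (a point): Centre of the small lidded red sauce pot, 53 mm in diameter, 36 mm high, loose on the table to the left of the warmer; leave it alone.

How it is judged:
By the outcome, as a careful person would: the job done as asked, in the order asked, and still so for the second after the job is handed in, with the robot touching nothing.
It also fails if it takes over 48 s, if anything falls off the work surface, if the arm or the gripper's body presses on something with over 40 N, if the wrist force passes 120 N, or if a joint passes its speed limit or range.

## Robot

A 6-joint arm with a two-finger parallel gripper is mounted at the origin on a cart in front of the work surface, level with it; the furniture and walls round the work are solid. World frame = base frame: x ahead of the robot, y to its left, z up, the work surface at z = 0. Lengths are in mm, angles in rad, forces in N, time in s.
With the tool pointing down it reaches from about 300 to 825 mm from the base axis. Payload 5.4 kg.
Tool frame: the origin (TCP) lies on the mounting face of the last link; the fingertips stand 190 mm ahead of it and the grasp point (between the pads) lies 171 mm ahead of it; z points along the fingers, y is the direction in which the jaws open and shut (so a half turn about z gives the same grasp; the last joint's range is limited). The gripper opens to 92 mm and grips with 3 to 60 N. Pads are 20 mm wide; open, the fingers measure 128 mm over their backs; the gripper's body (75 mm by 189 mm) begins 69 mm behind the grasp point.
Start: joints at [-1.343, 0.158, 1.597, -0, 1.386, -0.21], TCP at [243.746, -520.765, 404.701] pointing down, gripper open.
Joint ranges: [-2.91, 2.91], [-0.94, 2.29], [0.18, 2.7], [-1.29, 4.43], [0.17, 2.64], [-3, 3]. Speed limits (rad/s): [2.57, 2.57, 3.14, 3.14, 3.14, 3.14].

## Interface

Orientations are given as a rotation vector (axis times angle).
In Python, from plant import manip gives the robot as it stands. The module is installed in compiled form; this text tells all that it offers.
- The arm moves only by the tool play_rows, never from a script. Its arguments are lists of equal length, an entry for each row: "travel": the shift along the tool's x, y, z in mm, a list of three; "rot": the turn, a rotation vector about the tool's x, y, z in rad, a list of three; "claw": the gripper's target within -1 to 1 (shut at 1, half-way at 0, fully open at -1). A call has 1 to 10 rows; each row shifts and turns the pose as measured when the row begins, along the tool's axes as they then stand; what a row does not reach is not made up. A row lasts 1/10 s, in which the tool goes at most 50 mm and 8.59 degrees, less where a joint would pass 70% of its speed; a pose out of reach is approached as far as the arm can. A call with a gripper value outside its range is refused whole. The fingers move at their own pace and stop on an object; "squeeze" is the grip in N (left out, the last holds). Time passes only in rows, so rows that do not move let the fingers close. It gives the time, the measured TCP pose, the force and the opening at its end, in the units of the state.
- manip.sense(): the state, without advancing time (a new reading comes with each control period).
- manip.camera(name): name is "scene" or "top" or "wrist"; returns a dict with "frame" (384x512x3 uint8, red, green, blue), "vfov" (degrees; the focal length in pixels is half the picture's height over the tangent of half this angle, whatever the lens; pixels are square), "cx", "cy" (the principal point, pixels), "R" (3x3) and "t" (3): a world point X has camera coordinates R X + t; the wrist camera has in their place "tool_from_camera" (4x4, takes a point from camera to tool coordinates, whose origin is the TCP and whose axes are the flange's). Camera axes: x right, y down, z forward; pixel columns grow to the right and rows downward; lengths in mm; the calibration is good to about 2 mm. A picture is of the moment at which its call begins: read the wrist's pose just before it. There is no depth.
- manip.hand_in(): hands the job in, once; it reports no verdict.
The state is a dict: "t": time; "joints": joint angles; "joint_velocities": joint speeds; "joint_efforts": joint torques, N m; "ee_pos": TCP position; "orientation": TCP orientation; "wrist_force": force on the tool from outside, world axes, zero at the start; "wrist_torque": the same for the moment, N m; "opening": opening from 0.0 (shut) to 1.0 (fully open).
Only numpy, scipy, OpenCV 4.12 (cv2) and the standard library are available. Lean on these libraries where they do the work, as an engineer would, in place of code of your own. Each camera call takes 0.05 s, during which the arm holds its last target. There are 200 camera calls.

## Working session

There is one attempt and no reset: what is moved stays moved. The work goes in short steps, Python scripts to look and compute and a tool call to move; the robot and the scene stay as the last step left them, time stands still between calls to the robot, and variables do not carry over. Pictures are saved under pics/ and viewed, about 8 in all and at most 12, crops included, and the job is handed in when it is done.

Besides the shell and the picture viewer there is one more tool, called after "Request:" as name(argument=value, ...), one argument or row to a line, values as JSON. play_rows: Moves the arm, as the interface text tells. Its arguments: {"type":"object","properties":{"travel":{"type":"array"},"rot":{"type":"array"},"claw":{"type":"array"},"squeeze":{"type":"number"}},"required":["travel","rot","claw"]}

```bash
mkdir -p pics; cat > h.py <<'E'
import numpy as np, cv2, pickle
from plant import manip
def snap(name, tag):
    s=manip.sense(); c=manip.camera(name); c['state']={k:s[k] for k in('t','ee_pos','orientation')}
    pickle.dump(c,open(f'pics/{tag}.pkl','wb')); cv2.imwrite(f'pics/{tag}.png',c['frame'][:,:,::-1]); return c
def load(tag): return pickle.load(open(f'pics/{tag}.pkl','rb'))
def Rt(c):
    if 'R' in c: return np.array(c['R']),np.array(c['t'])
    T=np.eye(4); T[:3,:3]=cv2.Rodrigues(np.array(c['state']['orientation'],float))[0]; T[:3,3]=c['state']['ee_pos']
    M=np.linalg.inv(T@np.array(c['tool_from_camera'])); return M[:3,:3],M[:3,3]
def f(c): return c['frame'].shape[0]/2/np.tan(np.radians(c['vfov'])/2)
def at(c,u,v,z):
    R,t=Rt(c); d=R.T@np.array([(u-c['cx'])/f(c),(v-c['cy'])/f(c),1]); o=-R.T@t
    return (o+d*(z-o[2])/d[2]).round(1)
def px(c,X):
    R,t=Rt(c); p=R@np.array(X,float)+t; return (p[:2]/p[2]*f(c)+[c['cx'],c['cy']]).round(1)
E
python3 - <<'E'
from h import *
print(manip.sense())
a=snap('top','top0');b=snap('scene','sc0')
for c in(a,b): print({k:c[k] for k in c if k not in('frame','state')})
cv2.imwrite('pics/both.png',np.vstack([a['frame'],b['frame']])[:,:,::-1])
cv2.imwrite('pics/top0b.png',cv2.resize(a['frame'],(800,600),interpolation=cv2.INTER_CUBIC)[:,:,::-1])
E
```

```text
{'t': 0.0, 'joints': array([-1.34312056e+00,  1.59058102e-01,  1.59822396e+00, -3.57948426e-05,
        1.38617194e+00, -2.10100321e-01]), 'joint_velocities': array([-8.84549888e-04,  1.11229775e-03,  1.27502420e-04,  1.95625617e-05,
       -5.87985476e-04, -2.63345342e-04]), 'joint_efforts': array([ 1.53883273e-03, -3.85569298e+01, -3.22103906e+01,  7.02225929e-02,
        3.76996142e-02, -1.48207846e-04]), 'ee_pos': array([ 243.67100372, -520.51465896,  403.71763965]), 'orientation': array([-3.06481389e+00, -6.81785069e-01,  8.09043206e-05]), 'wrist_force': array([-0.49311201,  0.23675464, -0.06958787]), 'wrist_torque': array([-0.01503033, -0.02737681, -0.00101662]), 'opening': 0.9996459380135143}
{'vfov': 47.44183091824765, 'cx': 258.05039888817004, 'cy': 188.35169967341542, 'R': array([[-1.82258443e-02, -9.99833795e-01, -4.48965895e-04],
       [-9.85275748e-01,  1.80368128e-02, -1.70018744e-01],
       [ 1.69998584e-01, -2.65637995e-03, -9.85440726e-01]]), 't': array([  22.18286474,  568.26412591, 1176.82276731])}
{'vfov': 55.44222152592554, 'cx': 254.1141183022472, 'cy': 190.92752827627535, 'R': array([[-0.70243991, -0.71160595,  0.01396913],
       [-0.44000579,  0.41874405, -0.79438551],
       [ 0.55943997, -0.56415458, -0.60725327]]), 't': array([425.09317718, 318.96504045, 701.25243413])}
```

View pics/top0b.png

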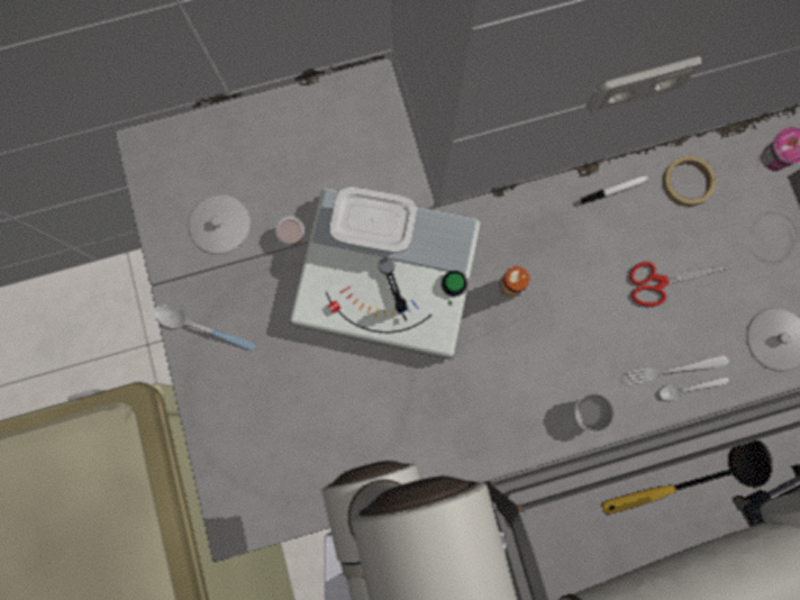

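View pics/sc0.png

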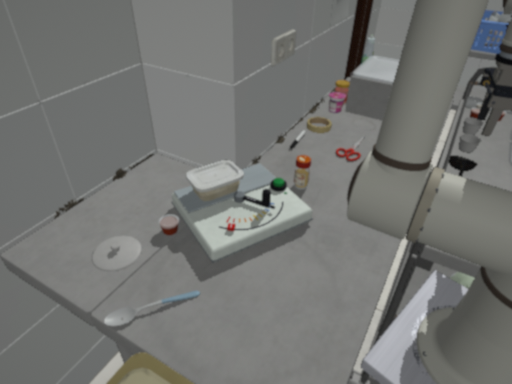

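The top view shows the warmer at about (385,270) in the 800-px picture. The lever handle is near (401,306), the clip (335,306), the button (454,283), the jar (516,280) and the pot (290,230). I'll enlarge the warmer.

```bash
python3 - <<'E'
from h import *
c=load('top0'); cv2.imwrite('pics/crop1.png',cv2.resize(c['frame'][115:235,180:340],(800,600),interpolation=cv2.INTER_CUBIC)[:,:,::-1])
E
```

```text
(no output)
```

View pics/crop1.png

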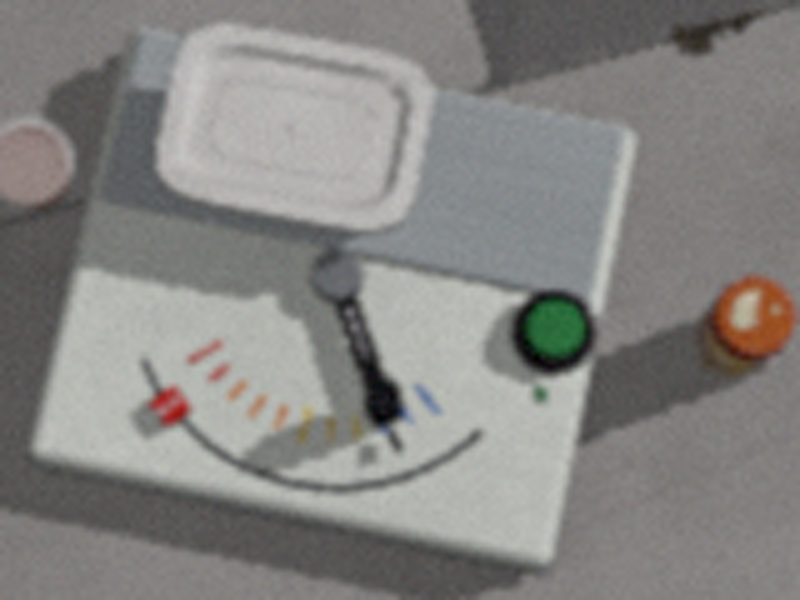

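The crop shows the hub at (337,276), the pointer tip at (399,450), the clip (169,407), the button (554,327) and the deck corners (35,455), (550,562) and (632,130).

```bash
python3 - <<'E'
from h import *
c=load('top0')
P={n:at(c,180+x/5-.4,115+y/5-.4,z) for n,x,y,z in [('hub',337,276,70),('clip',169,407,63),('tip',399,450,63),('handle',384,395,100),('btn',554,327,72),('FL',35,455,50),('FR',550,562,50),('BR',632,130,50),('jar',757,315,98),('pot',28,163,36),('lidF',290,225,112)]}
for k,v in P.items(): print(k,v)
d=lambda a,b:(np.linalg.norm((P[a]-P[b])[:2]).round(1))
print(d('FL','FR'),d('FR','BR'),d('hub','clip'),d('hub','tip'),d('hub','handle'))
y=P['FL']-P['FR']; th=np.arctan2(-y[0],y[1]); x=P['BR']-P['FR']; print('yaw',th,np.arctan2(x[1],x[0]))
th=(th+np.arctan2(x[1],x[0]))/2
R=np.array([[np.cos(th),-np.sin(th)],[np.sin(th),np.cos(th)]])
for k in('clip','tip','handle'):
  q=R.T@(P[k]-P['hub'])[:2]; print(k,'a=',np.arctan2(q[1],-q[0]))
E
```

```text
hub [617.7  41.6  70. ]
clip [546.9 135.6  63. ]
tip [520.6   9.   63. ]
handle [545.5  16.6 100. ]
btn [586.3 -77.8  72. ]
FL [523.3 211.5  50. ]
FR [458.6 -73.3  50. ]
BR [ 704.2 -127.6   50. ]
jar [ 585.9 -185.6   98. ]
pot [694.9 219.4  36. ]
lidF [637.1  65.5 112. ]
292.1 251.5 117.7 102.4 76.4
yaw -0.2233855416638694 -0.21759089540757456
clip a= 0.7047675733335037
tip a= -0.5443999304198375
handle a= -0.5538276580735179
```

Request:
play_rows(
  travel=[
    [40, -29, 1],
    [40, -29, 1],
    [40, -29, 1],
    [40, -29, 1],
    [40, -29, 1],
    [40, -29, 1],
    [40, -29, 1],
    [40, -29, 1],
    [40, -29, 1],
    [40, -29, 1],
  ],
  rot=[
    [0, 0, 0],
    [0, 0, 0],
    [0, 0, 0],
    [0, 0, 0],
    [0, 0, 0],
    [0, 0, 0],
    [0, 0, 0],
    [0, 0, 0],
    [0, 0, 0],
    [0, 0, 0],
  ],
  claw=[-1, -1, -1, -1, -1, -1, -1, -1, -1, -1],
)

```text
t: 1.1
ee_pos: [483.9, -84.4, 390.5]
orientation: [-3.066, -0.662, 0.003]
wrist_force: [0.2, -0.5, 0.1]
opening: 1.0
```

```bash
cat >> h.py <<'E'
def go(x,y,z,yaw):
    s=manip.sense(); R=cv2.Rodrigues(np.array(s['orientation'],float))[0]
    Rg=np.array([[np.cos(yaw),np.sin(yaw),0],[np.sin(yaw),-np.cos(yaw),0],[0,0,-1]])
    print('t',s['t'],'pos',s['ee_pos'].round(1),'F',s['wrist_force'].round(1),'open',round(s['opening'],3),'q',s['joints'].round(2))
    print('travel',(R.T@(np.array([x,y,z])-s['ee_pos'])).round(1),'rot',cv2.Rodrigues(R.T@Rg)[0].ravel().round(3))
E
python3 -c "
from h import *
go(542,16,390,.325)"
```

```text
t 1.1 pos [483.9 -84.4 390.5] F [ 0.2 -0.5  0.1] open 1.0 q [-0.42 -0.05  1.84  0.    1.35  0.72]
travel [ 94.4 -67.5   0.8] rot [-0.005  0.001  0.101]
```

Request:
play_rows(
  travel=[
    [32, -22, 0],
    [32, -22, 0],
    [30, -22, 0],
    [2, -2, 0],
    [0, 0, 0],
  ],
  rot=[
    [0, 0, 0.03],
    [0, 0, 0.03],
    [0, 0, 0.03],
    [0, 0, 0],
    [0, 0, 0],
  ],
  claw=[-1, -1, -1, -1, -1],
)

```text
t: 1.6
ee_pos: [548.6, 25.7, 388.3]
orientation: [-3.089, -0.532, 0.008]
wrist_force: [-0.6, -0.2, 0.5]
opening: 0.997
```

```bash
python3 -c "
from h import *
go(542,16,390,.325)
c=snap('wrist','w1'); print(c['tool_from_camera'],c['vfov'],px(c,[542,16,110]))
cv2.imwrite('pics/w1b.png',cv2.resize(c['frame'],(800,600),interpolation=cv2.INTER_CUBIC)[:,:,::-1])"
```

```text
t 1.6 pos [548.6  25.7 388.3] F [-0.6 -0.2  0.5] open 0.997 q [-0.17  0.11  1.69  0.01  1.36  1.05]
travel [-9.5  6.9 -1.7] rot [-0.008  0.004  0.016]
[[-1.11359261e-03 -9.67996632e-01 -2.50960713e-01  6.98053563e+01]
 [ 9.99999295e-01 -9.74565150e-04 -6.78257742e-04 -2.64017952e-02]
 [ 4.11973646e-04 -2.50961291e-01  9.67997035e-01  2.03375869e+01]
 [ 0.00000000e+00  0.00000000e+00  0.00000000e+00  1.00000000e+00]] 61.00766218920862 [269.1 206.5]
```

View pics/w1b.png

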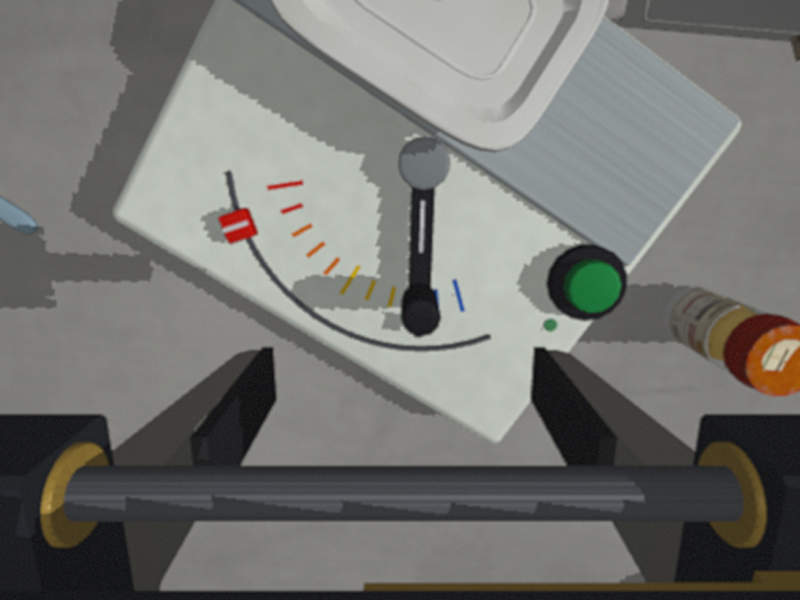

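The wrist view, in 800-px coordinates, shows the handle top at (421,317), the hub (423,163), the clip centre (237,226) and its white line running (222,230) to (247,222), and the button (596,287).

```bash
python3 -c "
from h import *
c=load('w1')
P={n:at(c,x/1.5625,y/1.5625,z) for n,x,y,z in [('hub',423,163,70),('handle',421,317,110),('clip',237,226,63),('btn',596,287,72),('FL',116,213,50),('FR',500,441,50),('BR',740,125,50)]}
for k in P: print(k,P[k])
x=P['BR']-P['FR'];y=P['FL']-P['FR'];print(np.arctan2(x[1],x[0]),np.arctan2(-y[0],y[1]))
for k in('handle','clip'):
  q=(P[k]-P['hub'])[:2]; print(k,np.linalg.norm(q),'psi',np.arctan2(-q[1],-q[0]))
R,t=Rt(c); print(px(c,P['hub']))
"
```

```text
hub [619.7  41.7  70. ]
handle [545.   16.8 110. ]
clip [548.7 133.7  63. ]
btn [587.1 -79.4  72. ]
FL [528.5 210.3  50. ]
FR [463. -73.  50.]
BR [ 702.4 -127.    50. ]
-0.2218511149259635 -0.22721128294311582
handle 78.74071373819268 psi 0.321750554396642
clip 116.21101496846157 psi -0.913526724938145
[270.7 104.3]
```

Request:
play_rows(
  travel=[
    [-7, 6, 30],
    [0, 0, 30],
    [0, 0, 25],
    [0, 0, 12],
    [0, 0, 4],
    [0, 0, 0],
  ],
  rot=[
    [-0.008, 0.004, 0.016],
    [0, 0, 0],
    [0, 0, 0],
    [0, 0, 0],
    [0, 0, 0],
    [0, 0, 0],
  ],
  claw=[-1, -0.4, -0.2, -0.2, -0.2, -0.2],
)

```text
t: 2.25
ee_pos: [541.9, 10.5, 286.0]
orientation: [3.1, 0.495, 0.004]
wrist_force: [0.1, -0.6, 0.2]
opening: 0.607
```

```bash
python3 -c "
from h import *
go(543.5,16.7,264,.322)"
```

```text
t 2.25 pos [541.9  10.5 286. ] F [ 0.1 -0.6  0.2] open 0.607 q [-0.2   0.2   1.8  -0.    1.14  1.05]
travel [ 3.4 -5.4 22. ] rot [ 0.003 -0.002 -0.005]
```

Request:
play_rows(
  travel=[
    [3, -5, 6],
    [0, 0, 10],
    [0, 0, 5],
    [0, 0, 0],
  ],
  rot=[
    [0, 0, 0],
    [0, 0, 0],
    [0, 0, 0],
    [0, 0, 0],
  ],
  claw=[-0.2, -0.2, -0.2, -0.2],
)

```text
t: 2.65
ee_pos: [544.7, 16.2, 266.7]
orientation: [3.098, 0.494, 0.013]
wrist_force: [0.3, -0.6, 0.1]
opening: 0.601
```

```bash
python3 -c "
from h import *
go(543.5,16.7,264,.322)"
```

```text
t 2.65 pos [544.7  16.2 266.7] F [ 0.3 -0.6  0.1] open 0.601 q [-0.19  0.23  1.81 -0.    1.1   1.06]
travel [-1.  -0.9  2.7] rot [ 0.006 -0.007 -0.006]
```

Good position; close gently.

Request:
play_rows(
  travel=[
    [-1, -1, 1],
    [0, 0, 0],
    [0, 0, 0],
    [0, 0, 0],
    [0, 0, 0],
  ],
  rot=[
    [0, 0, 0],
    [0, 0, 0],
    [0, 0, 0],
    [0, 0, 0],
    [0, 0, 0],
  ],
  claw=[1, 1, 1, 1, 1],
  squeeze=8,
)

```text
t: 3.15
ee_pos: [543.7, 17.0, 266.4]
orientation: [3.097, 0.495, 0.015]
wrist_force: [-1.0, 0.1, -0.4]
opening: 0.234
```

```bash
python3 -c "
from h import *
go(543.5,16.7,264,.322)"
```

```text
t 3.15 pos [543.7  17.  266.4] F [-1.   0.1 -0.4] open 0.234 q [-0.19  0.23  1.81 -0.    1.1   1.06]
travel [-0.3  0.2  2.4] rot [ 0.006 -0.008 -0.005]
```

Request:
play_rows(
  travel=[
    [0.4, -8, 0],
    [0.4, -8, 0],
    [0.4, -8, 0],
    [0.4, -8, 0],
    [0.4, -8, 0],
    [0, 0, 0],
  ],
  rot=[
    [0, 0, 0.1],
    [0, 0, 0.1],
    [0, 0, 0.1],
    [0, 0, 0.1],
    [0, 0, 0.1],
    [0, 0, 0],
  ],
  claw=[1, 1, 1, 1, 1, 1],
)

```text
t: 3.75
ee_pos: [541.2, 57.3, 266.4]
orientation: [3.122, -0.317, 0.016]
wrist_force: [1.4, 1.1, -0.9]
opening: 0.24
```

```bash
cat >> h.py <<'E'
def lev(psi=None,z=266):
    s=manip.sense(); R=cv2.Rodrigues(np.array(s['orientation'],float))[0]
    q=np.array([619,41.7])-s['ee_pos'][:2]; print('r',np.linalg.norm(q).round(1),'psi',np.arctan2(q[1],q[0]).round(3),'yaw',np.arctan2(R[1,0],R[0,0]).round(3))
    if psi is not None: go(619-80*np.cos(psi),41.7-80*np.sin(psi),z,psi)
E
python3 -c "
from h import *
lev(-.5)"
```

```text
r 79.4 psi -0.198 yaw -0.202
t 3.75 pos [541.2  57.3 266.4] F [ 1.4  1.1 -0.9] open 0.24 q [-0.12  0.23  1.81 -0.    1.1   1.66]
travel [  2.9 -23.8   0.4] rot [ 0.001 -0.011  0.298]
```

Request:
play_rows(
  travel=[
    [0.4, -8, 0],
    [0.4, -8, 0],
    [0.4, -8, 0],
    [0.4, -8, 0],
    [0.4, -8, 0],
    [0.4, -8, 0],
    [0.2, -4, 0],
    [0, 0, 0],
    [0, 0, 0],
  ],
  rot=[
    [0, 0, 0.1],
    [0, 0, 0.1],
    [0, 0, 0.1],
    [0, 0, 0.1],
    [0, 0, 0.1],
    [0, 0, 0.1],
    [0, 0, 0.05],
    [0, 0, 0],
    [0, 0, 0],
  ],
  claw=[1, 1, 1, 1, 1, 1, 1, 1, 1],
)

```text
t: 4.65
ee_pos: [566.9, 101.0, 266.4]
orientation: [2.857, -1.3, 0.009]
wrist_force: [-0.2, 2.2, 0.4]
opening: 0.239
```

```bash
python3 -c "
from h import *
lev(-.92)"
```

```text
r 78.9 psi -0.85 yaw -0.854
t 4.65 pos [566.9 101.  266.4] F [-0.2  2.2  0.4] open 0.239 q [-0.03  0.3   1.71 -0.    1.12  2.39]
travel [-0.9 -5.6  0.4] rot [-0.001 -0.006  0.066]
```

Request:
play_rows(
  travel=[
    [0, -5.5, 0],
    [0, 0, 0],
    [0, 0, 0],
  ],
  rot=[
    [0, 0, 0.05],
    [0, 0, 0],
    [0, 0, 0],
  ],
  claw=[1, 1, 1],
)

```text
t: 4.95
ee_pos: [570.4, 103.8, 266.4]
orientation: [2.826, -1.365, 0.007]
wrist_force: [-0.4, 0.9, 0.6]
opening: 0.236
```

```bash
python3 -c "
from h import *
lev(-.92)
c=snap('wrist','w2'); p=px(c,[619-113*np.cos(.92),41.7+113*np.sin(.92),63]);print(p)
u,v=p.astype(int); u=np.clip(u,80,432);v=np.clip(v,60,324);print(u-80,v-60)
cv2.imwrite('pics/w2b.png',cv2.resize(c['frame'],(800,600),interpolation=cv2.INTER_CUBIC)[:,:,::-1])"
```

```text
r 78.8 psi -0.907 yaw -0.9
t 4.95 pos [570.4 103.8 266.4] F [-0.4  0.9  0.6] open 0.236 q [-0.03  0.31  1.7  -0.01  1.12  2.45]
travel [-1.2 -1.1  0.4] rot [ 0.001 -0.005  0.02 ]
[254. 283.]
174 223
```

View pics/w2b.png

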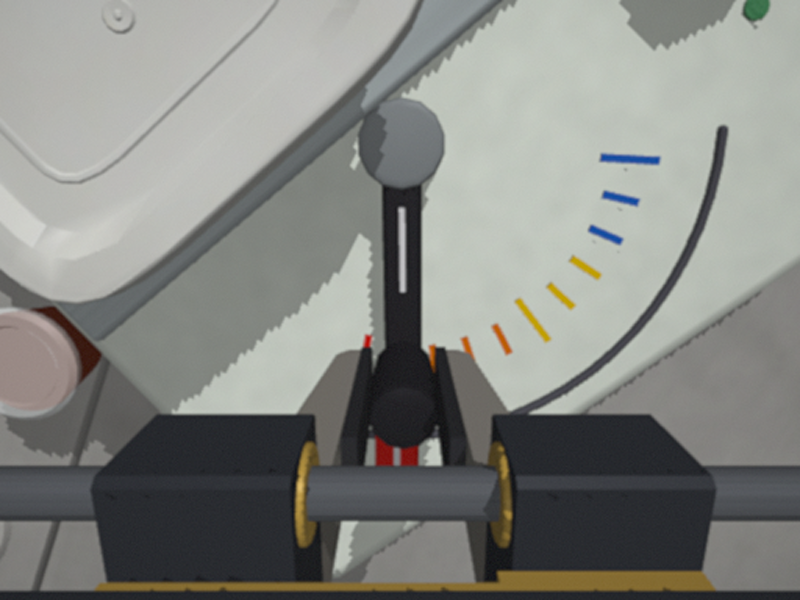

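The handle is at (403,400), the hub at (401,143), and the clip spans columns 376–418 with its line at 397. So the pointer is inside the clip, about 2 mm short of its middle. I'll nudge it, release, rise and look.

Request:
play_rows(
  travel=[
    [0, -2, 0],
    [0, 0, 0],
    [0, 0, 0],
    [0, 0, 0],
    [0, 0, 0],
    [0, 0, -20],
    [0, 0, -40],
    [0, 0, -40],
    [0, 0, 0],
  ],
  rot=[
    [0, 0, 0.02],
    [0, 0, 0],
    [0, 0, 0],
    [0, 0, 0],
    [0, 0, 0],
    [0, 0, 0],
    [0, 0, 0],
    [0, 0, 0],
    [0, 0, 0],
  ],
  claw=[1, 1, -0.2, -0.2, -0.2, -0.2, -0.2, -0.2, -0.2],
)

```text
t: 5.9
ee_pos: [571.4, 104.5, 368.2]
orientation: [2.81, -1.391, 0.005]
wrist_force: [1.5, -0.3, 1.0]
opening: 0.598
```

```bash
python3 -c "
from h import *
go(587,-78.5,330,-.92)
c=snap('wrist','w3'); p=px(c,[619-105*np.cos(.92),41.7+105*np.sin(.92),63]);print(p)
u,v=p.astype(int); u=np.clip(u,128,384);v=np.clip(v,96,288);print(u-128,v-96)
cv2.imwrite('pics/w3b.png',cv2.resize(c['frame'][v-96:v+96,u-128:u+128],(800,600),interpolation=cv2.INTER_CUBIC)[:,:,::-1])"
```

```text
t 5.9 pos [571.4 104.5 368.2] F [ 1.5 -0.3  1. ] open 0.598 q [-0.03  0.2   1.62 -0.01  1.32  2.47]
travel [154.7  98.4  39.4] rot [ 0.004 -0.005  0.001]
[256.2 218.5]
128 122
```

View pics/w3b.png

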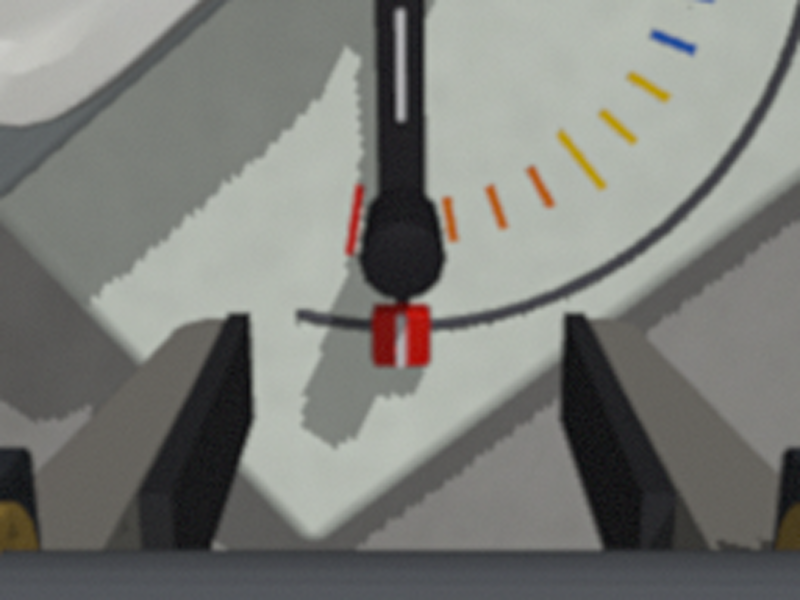

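The pointer (402,300) lies on the clip's white line (402,335), so the lever is centred. Next is the button.

Request:
play_rows(
  travel=[
    [30, 19, 0],
    [40, 26, 0],
    [40, 26, 0],
    [30, 18, 0],
    [8, 5, 0],
    [0, 0, 0],
    [0, 0, 0],
  ],
  rot=[
    [0, 0, 0],
    [0, 0, 0],
    [0, 0, 0],
    [0, 0, 0],
    [0, 0, 0],
    [0, 0, 0],
    [0, 0, 0],
  ],
  claw=[1, 1, 1, 1, 1, 1, 1],
)

```text
t: 6.65
ee_pos: [584.0, -74.0, 356.8]
orientation: [2.81, -1.384, -0.022]
wrist_force: [-0.0, 0.5, -0.8]
opening: 0.015
```

```bash
python3 -c "
from h import *
go(587,-78.5,272,-.92)"
```

```text
t 6.65 pos [584.  -74.  356.8] F [-0.   0.5 -0.8] open 0.015 q [-0.33  0.24  1.6  -0.01  1.32  2.16]
travel [ 6.1 -0.9 84.7] rot [0.015 0.008 0.005]
```

Request:
play_rows(
  travel=[
    [5, -1, 20],
    [1, 0, 30],
    [0, 0, 20],
    [0, 0, 8],
    [0, 0, 0],
    [0, 0, 0],
  ],
  rot=[
    [0.015, 0.008, 0],
    [0, 0, 0],
    [0, 0, 0],
    [0, 0, 0],
    [0, 0, 0],
    [0, 0, 0],
  ],
  claw=[1, 1, 1, 1, 1, 1],
)

```text
t: 7.25
ee_pos: [588.3, -69.2, 276.2]
orientation: [-2.823, 1.372, 0.001]
wrist_force: [0.4, 0.9, -0.5]
opening: 0.003
```

```bash
python3 -c "
from h import *
go(587,-78.5,264,-.92)"
```

```text
t 7.25 pos [588.3 -69.2 276.2] F [ 0.4  0.9 -0.5] open 0.003 q [-0.32  0.33  1.66  0.    1.15  2.15]
travel [ 6.6  6.8 12.2] rot [-0.002  0.002  0.015]
```

Request:
play_rows(
  travel=[
    [6.5, 7, 0],
    [1, 1, 0],
    [0, 0, 0],
  ],
  rot=[
    [0, 0, 0],
    [0, 0, 0],
    [0, 0, 0],
  ],
  claw=[1, 1, 1],
)

```text
t: 7.55
ee_pos: [587.5, -80.6, 279.2]
orientation: [-2.823, 1.37, -0.007]
wrist_force: [-0.8, -0.0, -0.4]
opening: 0.007
```

```bash
python3 -c "
from h import *
go(587,-78.5,262,-.92)"
```

```text
t 7.55 pos [587.5 -80.6 279.2] F [-0.8 -0.  -0.4] open 0.007 q [-0.34  0.33  1.66  0.    1.15  2.13]
travel [-2.  -0.8 17.2] rot [-0.005 -0.002  0.016]
```

Request:
play_rows(
  travel=[
    [-1, 0, 6],
    [0, 0, 6],
    [0, 0, 3],
    [0, 0, 0],
  ],
  rot=[
    [0, 0, 0],
    [0, 0, 0],
    [0, 0, 0],
    [0, 0, 0],
  ],
  claw=[1, 1, 1, 1],
)

```text
t: 7.95
ee_pos: [587.1, -80.3, 263.9]
orientation: [-2.822, 1.372, -0.01]
wrist_force: [-0.1, -0.2, -0.1]
opening: 0.005
```

Request:
play_rows(
  travel=[
    [0, 0.5, 3],
    [0, 0, 3],
    [0, 0, 3],
  ],
  rot=[
    [0, 0, 0],
    [0, 0, 0],
    [0, 0, 0],
  ],
  claw=[1, 1, 1],
)

```text
t: 8.25
ee_pos: [587.3, -80.6, 256.1]
orientation: [-2.822, 1.371, -0.011]
wrist_force: [-9.5, 2.7, 25.7]
opening: 0.003
```

The tips reached z=66 mm with 26 N, so the button is bottomed. I'll let it go and back away.

Request:
play_rows(
  travel=[
    [0, 0, -6],
    [0, 0, -20],
    [0, 0, -40],
    [0, 0, -40],
    [-30, 0, -30],
    [-40, 0, 0],
    [-40, 0, 0],
    [0, 0, 0],
  ],
  rot=[
    [0, 0, 0],
    [0, 0, 0],
    [0, 0, 0],
    [0, 0, 0],
    [0, 0, 0],
    [0, 0, 0],
    [0, 0, 0],
    [0, 0, 0],
  ],
  claw=[1, 1, 1, 1, 1, 1, 1, 1],
)

```text
t: 9.05
ee_pos: [516.4, 7.5, 396.1]
orientation: [-2.82, 1.374, -0.011]
wrist_force: [0.7, -0.3, -0.4]
opening: 0.006
```

```bash
python3 -c "
from h import *
print(manip.sense()['ee_pos'],manip.sense()['wrist_force'])
a=snap('wrist','w4');b=snap('top','top1');o=load('top0')['frame']
cv2.imwrite('pics/fin.png',np.vstack([cv2.resize(x[115:235,180:340],(400,300),interpolation=cv2.INTER_CUBIC) for x in(b['frame'],o)])[:,:,::-1])
cv2.imwrite('pics/fin2.png',np.hstack([cv2.imread('pics/fin.png'),cv2.resize(a['frame'],(400,300))[:,:,::-1].repeat(2,0)]))"
```

```text
[516.43590478   7.45159437 396.11564237] [ 0.72476467 -0.27141853 -0.37793052]
```

View pics/fin2.png

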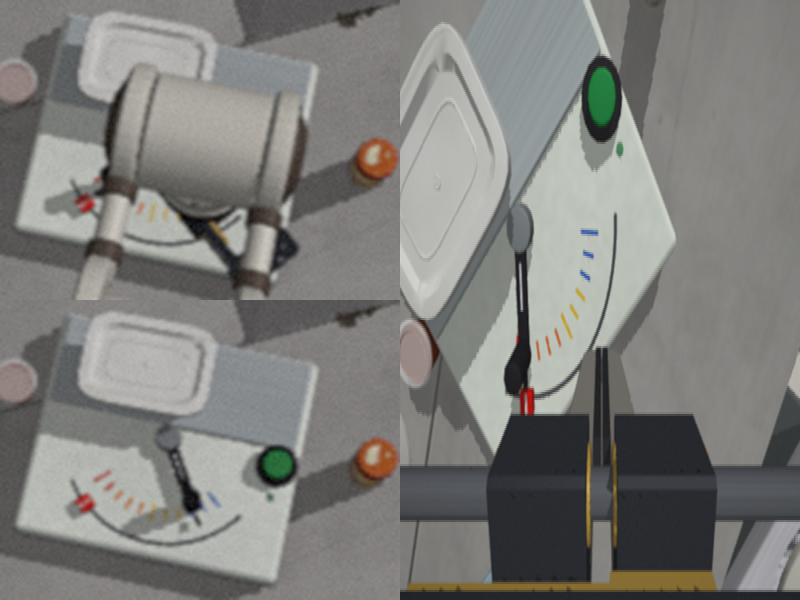

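In the final view the lever still points at the clip (525,400). The button is up at (601,97), and the tub, jar, pot and clip sit where they did in the first picture. The arm is clear, so I'll hand in.

```bash
python3 -c "
from h import *
print(manip.hand_in())"
```

```text
the job is handed in; nothing more can be done
None
```

The heat lever is set at the red clip, and the start button was pressed fully down afterwards and let go. The job is handed in; it reported no verdict.

- **Lever:** I gripped the handle, swung it along its arc from about -0.54 to +0.70 rad and released it. The close-up after release showed the pointer on the clip's white centre line.
- **Start button:** The closed fingertips pushed it to 66 mm above the table, which is fully down, with 26 N at the wrist. It was up again in the last picture.
- **Last checks:** The clip, food tub, spice jar and sauce pot looked unmoved against the first picture. The arm was clear of everything with almost no force on it. The robot's clock stood at about 9 s of the 48 s allowed.
- **Limits of the checks:** After the button press I saw the lever only at an angle, from the wrist camera. It still pointed at the clip, and the arm had not touched it again. No check failed; the top and wrist camera positions agreed to about 2 mm for the pivot, clip and button, and the deck's front edge differed by up to 5 mm.

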